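Close the caddy in the label reader and turn its label to the window

ROBOT

A 6-joint arm with a two-finger parallel gripper is mounted at the origin on a cart in front of the work surface, level with it; the furniture and walls round the work are solid. World frame = base frame: x ahead of the robot, y to its left, z up, the work surface at z = 0. Lengths are in m, angles in degrees, forces in N, time in s.
With the tool pointing down it reaches from about 0.325 to 0.85 m from the base axis. Payload 4.4 kg.
Tool frame: the origin (TCP) lies at the very end of the fingers, on their centre line; the grasp point (between the pads) lies 19 mm behind it; z points along the fingers, y is the line along which they close (so a half turn about z gives the same grasp; the last joint's range is limited). The gripper opens to 94 mm and grips with 3 to 60 N. Pads are 16 mm wide; open, the fingers measure 119 mm over their backs; the gripper's body (75 mm by 177 mm) begins 78 mm behind the grasp point.
Start: joints at [-77.321, 11.837, 88.321, -0, 79.842, -8.623], TCP at [0.209, -0.536, 0.205] pointing down, gripper open.
Joint ranges: [-156.59, 156.59], [-49.26, 127.26], [12.9, 141.05], [-63.56, 243.56], [4.71, 150.69], [-161.64, 161.64]. Speed limits (degrees/s): [159.86, 159.86, 180, 180, 180, 180].

INTERFACE

Orientations are given as a 3x3 rotation matrix whose columns are the frame's x, y, z axes.
In Python, from cell import env, optics, ticket gives the robot as it stands. The module is installed in compiled form; this text tells all that it offers.
- The arm moves only by the tool arm_command, never from a script. Its argument "commands" is a list of rows, each a list of 7 numbers: the turn, a rotation vector about the world's x, y, z in degrees, then the shift along the world's x, y, z in cm, then the finger opening in cm, from 0 to 9.4. A call has exactly 5 rows; each row is the pose to reach, as a shift and turn from the pose commanded when the call began; what a row does not reach only later rows make up. A row lasts 1/12 s, in which the tool goes at most 41.7 mm and 7.16 degrees, less where a joint would pass 70% of its speed; a pose out of reach is approached as far as the arm can. A call with a gripper value outside its range is refused whole. The fingers move at their own pace and stop on an object; the grip force is fixed at half the most. Time passes only in rows, so rows that repeat a pose let the fingers close, or fill a call up. It gives the time, the measured TCP pose, the force, the opening and the grip force at its end, in the units of the state.
- env.sense(): the state, without advancing time (a new reading comes with each control period).
- optics.grab_frame(name): name is "side" or "top"; returns a dict with "pixels" (400x640x3 uint8, blue, green, red), "K" (3x3 intrinsics, pixels), "world_to_cam" (4x4, takes a point from world to camera coordinates). Camera axes: x right, y down, z forward; pixel columns grow to the right and rows downward; lengths in m; the calibration is good to about 2 mm. A picture is of the moment at which its call begins. There is no depth.
- ticket.sign_off(): hands the job in; it is judged then, once.
The state is a dict: "time_s": time; "joints": joint angles; "dq": joint speeds; "tau": joint torques, N m; "position": TCP position; "orientation": TCP orientation; "contact_force": force on the tool from outside, world axes, zero at the start; "wrist_torque": the same for the moment, N m; "opening": finger opening in m; "grasp_force": force on a finger pad.
Only numpy, scipy, OpenCV 4.12 (cv2) and the standard library are available. Lean on these libraries where they do the work, as an engineer would, in place of code of your own. Each camera call takes 0.05 s, during which the arm holds its last target. There are 200 camera calls.

TASK

The caddy in the spring clip of the label reader has its lid on crooked and its label turned away. Press the lid down until it sits level and fully home, and turn the caddy by its knob until the label squarely faces the reader's window. Leave the caddy standing in the clip, back against the V-stop and foot on the plate, and the other things on the worktop where they are.

Things in the scene. Friction and masses are not known exactly. Their poses are not given: they have to be found in the camera images.
- caddy: White stoneware caddy with wooden lid, standing in the reader's clip. 88 mm in diameter (too wide for most grippers), body 80 mm tall, 0.35 to 0.65 kg. Origin: centre of its foot; z up the axis; x out through the middle of the label. Turning in the clip it resists with roughly 0.1 to 0.3 N m; the clip keeps it centred.
- label (a point): Middle of the brown card label with its black bar code, on the caddy's side: 44 mm from the axis along the caddy's +x, 38 mm above the foot. The label is 44 mm high and covers 26 degrees to either side of this point.
- lid (a joint): Tilt of the crooked lid (rad): 0 = level and home, 0.05 to 0.09 at the start. Flat wooden disc, 85 mm across, with a rubber seal, top 8 mm above the body when home. One edge has caught and acts as hinge, 38 mm from the axis; the other stands 4 to 7 mm proud. The tight seal gives only under about 9 N pressed on the knob (half that on the proud edge), stays where left, stops hard when home.
- knob (a point): Centre of the top of the lid's round wooden knob: 30 mm in diameter, straight sides over its upper 22 mm, 32 mm tall above the lid's face; its top is 120 mm above the caddy's foot when the lid is home. Press and grip here. The lid's ring is loose on the caddy: it turns alone, up to 57 degrees from stop to stop, against 0.02 N m, before it takes the caddy along; what is left either way is unknown.
- reader: Label reader, fixed: steel base plate 4 mm thick, x = -66 to +124 mm, y = -68 to +68 mm; grey scanner head (120 mm wide, 80 mm tall) from x = +58 mm on. Before it a spring clip, below 63 mm: two rubber noses (V-stop) behind the caddy, two sprung arms with white rollers before it, pressing it back with about 4 N. Origin: on the worktop below the seat; x points from the seat into the window, z up.
- seat (a point): On the base plate's top, 4 mm above the worktop, in the reader's axes: where the centre of the caddy's foot stands when it is back against the V-stop.
- window (a point): Centre of the reader's dark window (46 x 50 mm), 56 mm from the seat along the reader's +x, 42 mm above the worktop.
- spice_jar_a: Bystander: glass spice jar with a black cap, 41 mm diameter, 105 mm tall. Origin: centre of its foot.
- spice_jar_b: Bystander: glass spice jar with a brown cap, 41 mm diameter, 105 mm tall. Origin: centre of its foot.
- garlic: Bystander: garlic bulb, 56 mm. Origin: centre of its foot.
- artichoke: Bystander: globe artichoke, about 70 mm. Origin: centre of its foot.
Things that resemble listed ones, but are neither listed nor needed, are in the scene too. There is more than one size of the caddy; the one meant has the size given above.

How it is judged (in metres and radians):
At the end, for the whole second after the job is handed in: The lid is home (less than 0.018 rad, about 1.4 mm at its edge); the caddy stands upright (within 3 degrees) on the base plate in the clip, its axis within 4 mm of the seat; its label faces the window within 10 degrees; it is released and at rest (value of joint lid below 0.018 rad and horizontal distance between caddy and seat below 0.004 m and z of caddy in the frame of seat below 0.003 m and angle between caddy's own z axis and vertical below 0.05 rad and angle between the x axis of caddy and the x axis of reader, either way round below 0.175 rad and x of label in the frame of seat above 0.03 m and linear speed of caddy below 0.02 m/s); the robot touches nothing.
It fails at once if a bystander is shifted by more than 25 mm (distance of any of spice_jar_a, spice_jar_b, garlic, artichoke from where it was at the start of the episode above 0.025 m).
It also fails if it takes over 51 s, if anything falls off the work surface, if the arm or the gripper's body presses on something with over 40 N, if the wrist force passes 120 N, or if a joint passes its speed limit or range.

## Working session

There is one attempt and no reset: what is moved stays moved. The work goes in short steps, Python scripts to look and compute and a tool call to move; the robot and the scene stay as the last step left them, time stands still between calls to the robot, and variables do not carry over. Pictures are saved under pics/ and viewed, at most 10 in all, crops included, and the job is handed in when it is done.

Besides the shell and the picture viewer there is one more tool, called in YAML: its name, and indented under it one key for each argument. arm_command: Moves the arm, as the interface text tells. Its arguments: {"type":"object","properties":{"commands":{"type":"array"}},"required":["commands"]}

```bash
mkdir -p pics; cat > h.py <<'E'
import numpy as np, cv2
from cell import env, optics, ticket
def grab(n, f=None):
    r=optics.grab_frame(n)
    if f: cv2.imwrite('pics/'+f,r['pixels'])
    np.savez(n+'.npz',**r); return r
def ray(r,u,v,z):
    K=np.array(r['K']);T=np.array(r['world_to_cam']);R=T[:3,:3];c=-R.T@T[:3,3]
    d=R.T@np.linalg.inv(K)@[u,v,1.]
    return c+d*(z-c[2])/d[2]
def proj(r,p):
    T=np.array(r['world_to_cam']);q=np.array(r['K'])@(T[:3,:3]@np.array(p)+T[:3,3]);return q[:2]/q[2]
def crop(r,u0,u1,v0,v1,s,f): cv2.imwrite('pics/'+f,cv2.resize(r['pixels'][v0:v1,u0:u1],None,fx=s,fy=s,interpolation=cv2.INTER_CUBIC))
E
python3 - <<'E'
from h import *
for n in ('side','top'):
    r=grab(n,n+'0.png'); T=np.array(r['world_to_cam']); print(n,-T[:3,:3].T@T[:3,3],T[:3,:3].round(2).tolist())
print({k:np.round(v,3).tolist() for k,v in env.sense().items()})
E
```

```text
side [ 0.35669296 -0.58824131  0.93245203] [[0.97, -0.25, 0.01], [-0.21, -0.83, -0.52], [0.14, 0.5, -0.85]]
top [ 0.30855444 -0.11280366  0.92779909] [[-0.05, -1.0, 0.0], [-0.98, 0.05, -0.21], [0.21, -0.01, -0.98]]
{'time_s': 0.1, 'joints': [-77.321, 11.882, 88.398, -0.0, 79.842, -8.621], 'dq': [0.08, -0.155, -0.199, -0.012, 0.09, 0.012], 'tau': [0.001, -37.186, -28.229, 0.07, 0.031, -0.0], 'position': [0.209, -0.535, 0.204], 'orientation': [[0.932, 0.363, -0.0], [0.363, -0.932, 0.002], [0.0, -0.002, -1.0]], 'contact_force': [-0.158, -0.081, -0.792], 'wrist_torque': [-0.002, -0.074, -0.022], 'grasp_force': 0.0, 'opening': 0.094}
```

View pics/side0.png

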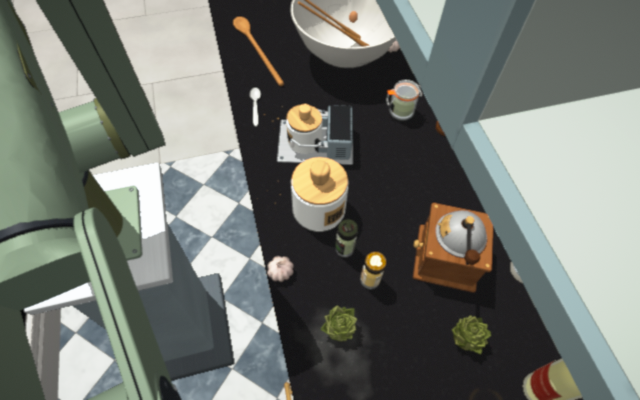

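View pics/top0.png

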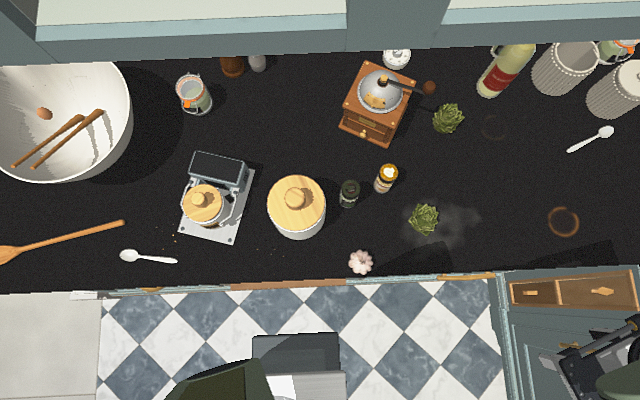

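The caddy could be one of two: the small one in the reader's clip, at top (203,205) / side (305,122), or the big free-standing one, at top (297,205) / side (320,190). The one in the clip fits the description, so I'll check it in a close crop.

```bash
python3 - <<'E'
from h import *
t=np.load('top.npz');s=np.load('side.npz')
a=cv2.resize(t['pixels'][140:250,165:265],None,fx=5,fy=5,interpolation=cv2.INTER_CUBIC)
b=cv2.resize(s['pixels'][90:170,270:360],None,fx=3.3,fy=3.3,interpolation=cv2.INTER_CUBIC)
o=np.zeros((550,800,3),np.uint8);o[:a.shape[0],:500]=a;o[:b.shape[0],500:500+b.shape[1]]=b
cv2.imwrite('pics/c1.png',o)
for z in (0.096,.124): print(ray(t,203,205,z))
E
```

```text
[0.5134232  0.12871028 0.096     ]
[0.50652692 0.12058045 0.124     ]
```

View pics/c1.png

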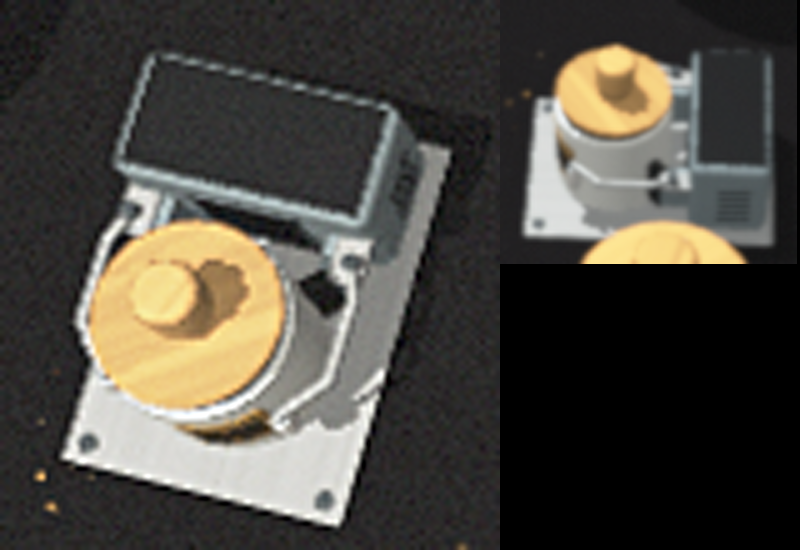

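The crop shows the right caddy: it is in the clip, with the knob top at crop (168,290), i.e. top pixel (198.6,198). The plate corners are at top (177.4,231.8), (233,245) and (255,170). The label shows at the back near (210,226), between about (199,226) and (222,225).

```bash
python3 - <<'E'
from h import *
t=np.load('top.npz');s=np.load('side.npz')
A,B,C=[ray(t,165+u/5,140+v/5,.004) for u,v in((62,459),(340,525),(450,150))]
print('corners',A,B,C,np.linalg.norm(A-B),np.linalg.norm(C-B))
x1=(C-B)[:2];y1=(A-B)[:2]
a1=np.degrees(np.arctan2(*x1[::-1]));a2=np.degrees(np.arctan2(*y1[::-1]))-90;print('yaw',a1,a2)
yaw=np.radians((a1+a2)/2);X=np.array([np.cos(yaw),np.sin(yaw)]);Y=np.array([-X[1],X[0]])
est=[A[:2]+.066*X-.068*Y,B[:2]+.066*X+.068*Y,C[:2]-.124*X+.068*Y];print(est);seat=np.mean(est,0)
K=ray(t,198.6,198,.124);print('seat',seat,'knob',K,'lid',ray(t,202.6,202.6,.092))
for ph in range(90,280,15):
    d=[]
    for da in(-26,0,26):
        an=yaw+np.radians(ph+da);d.append((proj(t,[*(seat+.044*np.array([np.cos(an),np.sin(an)])),.042])-[165,140])*5)
    an=yaw+np.radians(ph);q=(proj(s,[*(seat+.044*np.array([np.cos(an),np.sin(an)])),.042])-[270,90])*3.3+[500,0]
    print(ph,np.round(d).tolist(),q.round())
print('knob base/top proj side',(proj(s,[*seat,.124])-[270,90])*3.3+[500,0], 'top',(proj(t,[*seat,.124])-[165,140])*5)
E
```

```text
corners [0.4742822  0.21427009 0.004     ] [0.43716069 0.08414913 0.004     ] [0.61750975 0.0309496  0.004     ] 0.13531248719734634 0.18803184320230384
yaw -16.435055236183018 -15.922631137099742
[array([0.51872109, 0.13057311]), array([0.51949415, 0.1310661 ]), array([0.51736785, 0.13080749])]
seat [0.5185277  0.13081557] knob [0.52189832 0.12995141 0.124     ] lid [0.51976416 0.13081928 0.092     ]
90 [[149.0, 282.0], [127.0, 319.0], [124.0, 362.0]] [609.  91.]
105 [[134.0, 302.0], [123.0, 344.0], [131.0, 385.0]] [594.  92.]
120 [[125.0, 326.0], [125.0, 368.0], [144.0, 405.0]] [581.  96.]
135 [[123.0, 350.0], [134.0, 391.0], [162.0, 421.0]] [568. 103.]
150 [[127.0, 374.0], [148.0, 410.0], [185.0, 432.0]] [559. 112.]
165 [[137.0, 396.0], [168.0, 425.0], [209.0, 436.0]] [552. 122.]
180 [[153.0, 415.0], [191.0, 434.0], [235.0, 434.0]] [549. 134.]
195 [[174.0, 428.0], [216.0, 436.0], [259.0, 426.0]] [550. 145.]
210 [[198.0, 435.0], [242.0, 433.0], [281.0, 411.0]] [555. 156.]
225 [[223.0, 436.0], [266.0, 422.0], [298.0, 392.0]] [564. 166.]
240 [[248.0, 430.0], [286.0, 407.0], [310.0, 370.0]] [575. 174.]
255 [[271.0, 419.0], [302.0, 386.0], [316.0, 345.0]] [589. 179.]
270 [[291.0, 402.0], [312.0, 363.0], [315.0, 321.0]] [604. 181.]
knob base/top proj side [605.08493865  61.79522828] top [165.76064843 297.96753618]
```

The plate measures 135 x 188 mm against the true 136 x 190, so the reader pose is good: seat (0.5185, 0.131), reader yaw −16°. The label is at about +200° from the window, so it needs roughly +160° counter-clockwise plus the ring slack. The wrist has the range for that in one grip. I'm moving over the knob with the fingers closed.

arm_command:
  commands:
    - [0,0,-1.6,1.0,2.5,1.5,4]
    - [0,0,-3.2,2.5,5.5,2,0]
    - [0,0,-4.8,4,9,2,0]
    - [0,0,-6.4,5.7,12.5,2,0]
    - [0,0,-8,7.5,16,2,0]

```text
time_s: 0.52
position: [0.2839, -0.374, 0.225]
orientation: [[0.974, 0.227, -0.0], [0.227, -0.974, 0.001], [-0.0, -0.001, -1.0]]
contact_force: [0.5, -1.1, 0.1]
opening: 0.0642
grasp_force: 0.0
```

arm_command:
  commands:
    - [0,0,-1.6,1.6,3.4,0,0]
    - [0,0,-3.2,3.2,6.8,0,0]
    - [0,0,-4.8,4.8,10.2,0,0]
    - [0,0,-6.4,6.4,13.6,0,0]
    - [0,0,-8,8,17,0,0]

```text
time_s: 0.93
position: [0.364, -0.2038, 0.2252]
orientation: [[0.996, 0.09, -0.0], [0.09, -0.996, 0.0], [-0.0, -0.0, -1.0]]
contact_force: [1.3, -0.4, 0.3]
opening: 0.0308
grasp_force: 0.0
```

arm_command:
  commands:
    - [0,0,-1.6,1.6,3.4,0,0]
    - [0,0,-3.2,3.2,6.8,0,0]
    - [0,0,-4.8,4.8,10.2,0,0]
    - [0,0,-6.4,6.4,13.6,0,0]
    - [0,0,-8,8,17,0,0]

```text
time_s: 1.35
position: [0.444, -0.0338, 0.2252]
orientation: [[0.999, -0.048, -0.0], [-0.048, -0.999, -0.0], [-0.0, 0.0, -1.0]]
contact_force: [0.6, -0.5, 0.6]
opening: 0.0004
grasp_force: 0.0
```

arm_command:
  commands:
    - [0,0,-1.6,1.8,4,0,0]
    - [0,0,-3.2,3.6,8,0,0]
    - [0,0,-4.8,5.4,12,0,0]
    - [0,0,-6.4,6.8,15,0,0]
    - [0,0,-8,7.6,16.5,0,0]

```text
time_s: 1.77
position: [0.5205, 0.1336, 0.2249]
orientation: [[0.983, -0.183, -0.0], [-0.183, -0.983, 0.002], [-0.001, -0.002, -1.0]]
contact_force: [-1.2, -0.4, 0.4]
opening: 0.0004
grasp_force: 0.0
```

arm_command:
  commands:
    - [0,0,0,-0.1,-0.3,-2,0]
    - [0,0,0,-0.2,-0.3,-4.5,0]
    - [0,0,0,-0.2,-0.3,-7,0]
    - [0,0,0,-0.2,-0.3,-8.5,0]
    - [0,0,0,-0.2,-0.3,-9,0]

```text
time_s: 2.18
position: [0.5148, 0.1262, 0.1316]
orientation: [[0.983, -0.185, -0.007], [-0.185, -0.983, -0.001], [-0.007, 0.002, -1.0]]
contact_force: [-0.8, 0.0, -1.6]
opening: 0.0006
grasp_force: 0.0
```

arm_command:
  commands:
    - [0,0,0,0,0,-0.3,0]
    - [0,0,0,0,0,-0.6,0]
    - [0,0,0,0,0,-0.7,0]
    - [0,0,0,0,0,-0.8,0]
    - [0,0,0,0,0,-0.9,0]

```text
time_s: 2.6
position: [0.5189, 0.1263, 0.1277]
orientation: [[0.983, -0.186, 0.002], [-0.186, -0.983, 0.0], [0.002, -0.001, -1.0]]
contact_force: [-0.9, 0.1, 4.8]
opening: 0.0008
grasp_force: 3.1
```

arm_command:
  commands:
    - [0,0,0,0,0.2,0.5,0]
    - [0,0,0,0,0.4,0.5,0]
    - [0,0,0,0,0.4,0.3,0]
    - [0,0,0,0,0.4,0,0]
    - [0,0,0,0,0.4,-0.1,0]

```text
time_s: 3.02
position: [0.5176, 0.1302, 0.1261]
orientation: [[0.983, -0.185, -0.001], [-0.185, -0.983, -0.0], [-0.001, 0.001, -1.0]]
contact_force: [-3.6, -0.8, 11.2]
opening: 0.0004
grasp_force: 5.0
```

arm_command:
  commands:
    - [0,0,0,0,0,-0.1,0]
    - [0,0,0,0,0,-0.15,0]
    - [0,0,0,0,0,-0.2,0]
    - [0,0,0,0,0,-0.25,0]
    - [0,0,0,0,0,-0.3,0]

```text
time_s: 3.43
position: [0.5162, 0.1297, 0.124]
orientation: [[0.983, -0.185, -0.004], [-0.185, -0.983, -0.002], [-0.004, 0.002, -1.0]]
contact_force: [-9.1, -1.6, 17.9]
opening: 0.0006
grasp_force: 8.3
```

arm_command:
  commands:
    - [0,0,0,0,0,-0.1,0]
    - [0,0,0,0,0,-0.15,0]
    - [0,0,0,0,0,-0.2,0]
    - [0,0,0,0,0,-0.25,0]
    - [0,0,0,0,0,-0.25,0]

```text
time_s: 3.85
position: [0.5163, 0.1297, 0.1238]
orientation: [[0.983, -0.185, -0.004], [-0.185, -0.983, -0.002], [-0.003, 0.003, -1.0]]
contact_force: [-12.7, -2.4, 25.4]
opening: 0.0005
grasp_force: 12.6
```

The hard stop came at z = 0.124, so the lid is home. I'm lifting and opening the fingers, then checking.

arm_command:
  commands:
    - [0,0,0,0,0,1,0]
    - [0,0,0,0,0,3,3]
    - [0,0,0,0,0,5,6]
    - [0,0,0,0,0,5,6]
    - [0,0,0,0,0,5,6]

```text
time_s: 4.27
position: [0.5187, 0.1304, 0.1706]
orientation: [[0.983, -0.186, 0.002], [-0.186, -0.983, 0.0], [0.002, -0.001, -1.0]]
contact_force: [0.3, 0.9, -0.4]
opening: 0.0235
grasp_force: 0.0
```

```bash
python3 - <<'E'
from h import *
t=grab('top');s=grab('side')
a=cv2.resize(t['pixels'][140:250,165:265],None,fx=5,fy=5,interpolation=cv2.INTER_CUBIC)
b=cv2.resize(s['pixels'][90:170,270:360],None,fx=3.3,fy=3.3,interpolation=cv2.INTER_CUBIC)
o=np.zeros((550,800,3),np.uint8);o[:a.shape[0],:500]=a;o[:b.shape[0],500:500+b.shape[1]]=b
cv2.imwrite('pics/c2.png',o); st=env.sense();print(st['position'],st['joints'],st['contact_force'])
E
```

```text
[0.51692173 0.13020001 0.16843043] [4.83108300e+00 8.78991670e+00 9.64468959e+01 5.39947172e-04
 7.48950239e+01 1.05529130e+02] [ 0.10640883 -0.08448349  0.49174563]
```

View pics/c2.png

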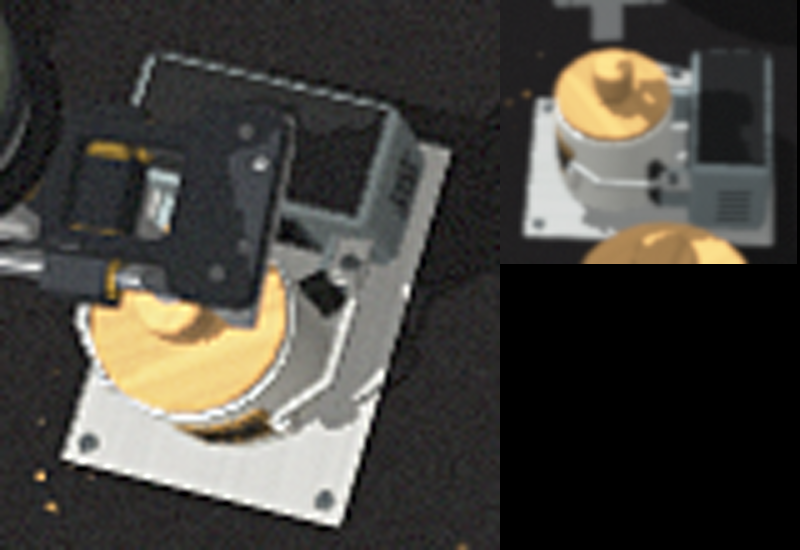

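The lid looks level, the label hasn't moved (crop (225,428)), and the knob in the side view is at crop (613,57). I'm working out the knob position from the side view.

```bash
python3 - <<'E'
from h import *
s=np.load('side.npz')
print(ray(s,270+113/3.3,90+57/3.3,.124), (proj(s,[.517,.130,.168])-[270,90])*3.3+[500,0])
crop(s,285,330,85,130,12,'c3.png')
E
```

```text
[0.52514289 0.13390963 0.124     ] [602.29413524  19.53224323]
```

View pics/c3.png

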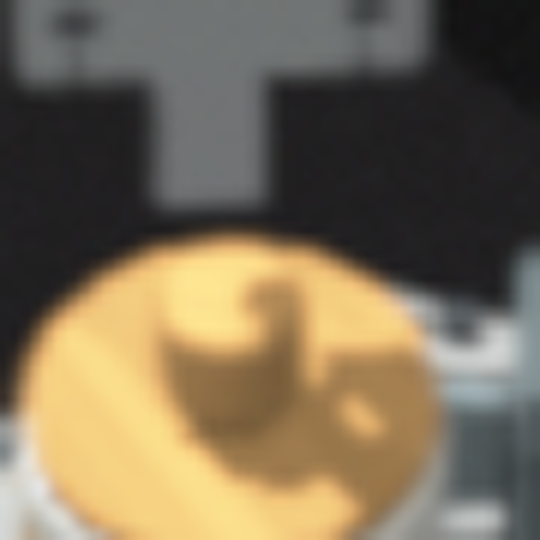

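Knob is at about (0.521, 0.130) once corrected by the finger's own offset in the picture, which agrees with the top view. I'm descending around it.

arm_command:
  commands:
    - [0,0,0,0.2,0,-0.5,6]
    - [0,0,0,0.2,0,-1,6]
    - [0,0,0,0.2,0,-1.5,6]
    - [0,0,0,0.2,0,-2,6]
    - [0,0,0,0.2,0,-2.5,6]

```text
time_s: 4.78
position: [0.5193, 0.1302, 0.1436]
orientation: [[0.983, -0.186, -0.002], [-0.186, -0.983, -0.0], [-0.002, 0.0, -1.0]]
contact_force: [-0.2, 0.4, -0.3]
opening: 0.0598
grasp_force: 0.0
```

arm_command:
  commands:
    - [0,0,0,0,0,-1,6]
    - [0,0,0,0,0,-2,6]
    - [0,0,0,0,0,-3,6]
    - [0,0,0,0,0,-4,6]
    - [0,0,0,0,0,-4.4,6]

```text
time_s: 5.2
position: [0.5184, 0.1301, 0.0986]
orientation: [[0.983, -0.186, -0.003], [-0.186, -0.983, -0.0], [-0.003, 0.001, -1.0]]
contact_force: [0.5, -0.4, 0.1]
opening: 0.0601
grasp_force: 0.0
```

arm_command:
  commands:
    - [0,0,0,0,0,0,4]
    - [0,0,0,0,0,0,3]
    - [0,0,0,0,0,0,2]
    - [0,0,0,0,0,0,1]
    - [0,0,0,0,0,0,0]

```text
time_s: 5.62
position: [0.5208, 0.1319, 0.1019]
orientation: [[0.982, -0.186, 0.002], [-0.186, -0.982, 0.004], [0.002, -0.004, -1.0]]
contact_force: [1.0, 8.7, 0.1]
opening: 0.0301
grasp_force: 4.3
```

arm_command:
  commands:
    - [0,0,0,0,0.1,0,0]
    - [0,0,0,0,0.2,0,0]
    - [0,0,0,0,0.2,0,0]
    - [0,0,0,0,0.2,0,0]
    - [0,0,0,0,0.2,0,0]

```text
time_s: 6.03
position: [0.5209, 0.1325, 0.1018]
orientation: [[0.983, -0.186, 0.002], [-0.186, -0.983, 0.001], [0.002, -0.001, -1.0]]
contact_force: [1.3, 2.6, 3.0]
opening: 0.0297
grasp_force: 30.0
```

arm_command:
  commands:
    - [0,0,6,0,0,0,0]
    - [0,0,12,0,0,0,0]
    - [0,0,18,0,0,0,0]
    - [0,0,24,0,0,0,0]
    - [0,0,30,0,0,0,0]

```text
time_s: 6.45
position: [0.5206, 0.1317, 0.1017]
orientation: [[0.942, 0.335, 0.001], [0.335, -0.942, -0.001], [0.001, 0.001, -1.0]]
contact_force: [1.2, 0.9, 4.1]
opening: 0.029
grasp_force: 30.0
```

arm_command:
  commands:
    - [0,0,6,0,0,0,0]
    - [0,0,12,0,0,0,0]
    - [0,0,18,0,0,0,0]
    - [0,0,24,0,0,0,0]
    - [0,0,30,0,0,0,0]

```text
time_s: 6.87
position: [0.5215, 0.1314, 0.1017]
orientation: [[0.649, 0.761, 0.003], [0.761, -0.649, -0.001], [0.001, 0.003, -1.0]]
contact_force: [3.4, -0.2, 2.1]
opening: 0.0291
grasp_force: 30.0
```

```bash
python3 - <<'E'
from h import *
s=grab('side');st=env.sense()
for k in('position','joints','contact_force','wrist_torque','opening','grasp_force'):print(k,np.round(st[k],3))
crop(s,270,360,90,170,6,'c4.png')
E
```

```text
position [0.521 0.131 0.102]
joints [ 4.98  13.529 99.425 -0.101 66.863 45.265]
contact_force [ 3.286 -1.196  3.455]
wrist_torque [-0.113 -0.6   -0.023]
opening 0.03
grasp_force 29.993
```

View pics/c4.png

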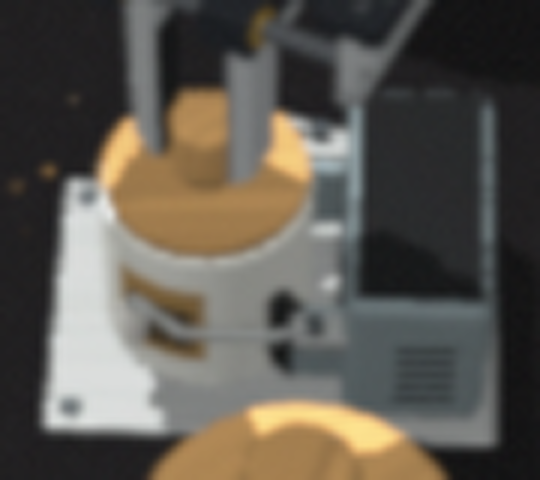

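The label has come round: in the side view its top corners are at crop (122,268) and (205,297), so the caddy is turning with the knob. I'm fitting its angle.

```bash
python3 - <<'E'
from h import *
s=np.load('side.npz');seat=np.array([.5205,.131]);yaw=np.radians(-16.2)
print('bodycentre', (proj(s,[*seat,.084])-[270,90])*6)
for ph in range(210,275,5):
    print(ph,[((proj(s,[*(seat+.044*np.array([np.cos(yaw+np.radians(ph+d)),np.sin(yaw+np.radians(ph+d))])),z])-[270,90])*6).round().tolist() for d in(-26,26) for z in (.064,.02)])
E
```

```text
bodycentre [197.08515542 178.37221923]
210 [[91.0, 213.0], [96.0, 280.0], [133.0, 278.0], [137.0, 344.0]]
215 [[92.0, 220.0], [97.0, 287.0], [141.0, 282.0], [144.0, 348.0]]
220 [[93.0, 227.0], [98.0, 294.0], [149.0, 285.0], [152.0, 351.0]]
225 [[95.0, 234.0], [100.0, 301.0], [158.0, 288.0], [161.0, 354.0]]
230 [[98.0, 241.0], [103.0, 308.0], [167.0, 291.0], [169.0, 357.0]]
235 [[102.0, 248.0], [106.0, 314.0], [176.0, 292.0], [178.0, 358.0]]
240 [[106.0, 254.0], [110.0, 321.0], [185.0, 294.0], [187.0, 360.0]]
245 [[111.0, 260.0], [115.0, 327.0], [195.0, 294.0], [196.0, 360.0]]
250 [[117.0, 266.0], [121.0, 332.0], [204.0, 294.0], [205.0, 360.0]]
255 [[123.0, 271.0], [127.0, 337.0], [214.0, 293.0], [214.0, 359.0]]
260 [[130.0, 276.0], [134.0, 342.0], [223.0, 292.0], [223.0, 358.0]]
265 [[138.0, 280.0], [141.0, 346.0], [232.0, 290.0], [232.0, 356.0]]
270 [[146.0, 284.0], [149.0, 350.0], [241.0, 287.0], [241.0, 353.0]]
```

arm_command:
  commands:
    - [0,0,6,0,0,0,0]
    - [0,0,12,0,0,0,0]
    - [0,0,18,0,0,0,0]
    - [0,0,24,0,0,0,0]
    - [0,0,26,0,0,0,0]

```text
time_s: 7.33
position: [0.5215, 0.1317, 0.1017]
orientation: [[0.253, 0.968, 0.004], [0.968, -0.253, -0.001], [0.0, 0.004, -1.0]]
contact_force: [2.1, -0.1, 2.3]
opening: 0.0294
grasp_force: 30.0
```

```bash
python3 - <<'E'
from h import *
s=grab('side');st=env.sense()
for k in('position','orientation','contact_force','grasp_force'):print(k,np.round(st[k],3))
crop(s,280,330,95,155,10,'c5.png')
seat=np.array([.5205,.131]);yaw=np.radians(-16.2)
print('lid c', (proj(s,[*seat,.092])-[280,95])*10)
for ph in range(255,286,5):
    print(ph,[((proj(s,[*(seat+.044*np.array([np.cos(yaw+np.radians(ph+d)),np.sin(yaw+np.radians(ph+d))])),z])-[280,95])*10).round().tolist() for d in(-26,26) for z in (.064,.02)])
E
```

```text
position [0.521 0.132 0.102]
orientation [[ 0.253  0.967  0.003]
 [ 0.967 -0.253 -0.001]
 [ 0.     0.004 -1.   ]]
contact_force [ 3.743 -0.324  2.969]
grasp_force 29.993
lid c [228.05797488 225.42276547]
255 [[106.0, 402.0], [112.0, 512.0], [256.0, 438.0], [257.0, 548.0]]
260 [[117.0, 410.0], [123.0, 520.0], [272.0, 436.0], [272.0, 546.0]]
265 [[130.0, 417.0], [135.0, 527.0], [287.0, 433.0], [287.0, 543.0]]
270 [[143.0, 423.0], [148.0, 533.0], [301.0, 428.0], [301.0, 538.0]]
275 [[157.0, 429.0], [162.0, 539.0], [315.0, 423.0], [315.0, 533.0]]
280 [[172.0, 433.0], [176.0, 543.0], [329.0, 416.0], [328.0, 526.0]]
285 [[187.0, 436.0], [191.0, 546.0], [341.0, 409.0], [340.0, 519.0]]
```

View pics/c5.png

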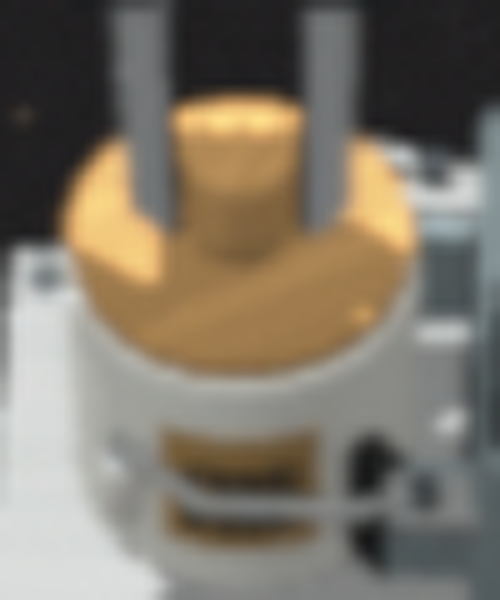

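The label's top corners are at crop (164,430) and (319,430), and the lid runs from 62 to 418. Against the lid centre, that puts the label at about 272°, so 88° more.

arm_command:
  commands:
    - [0,0,6,0,0,0,0]
    - [0,0,12,0,0,0,0]
    - [0,0,18,0,0,0,0]
    - [0,0,24,0,0,0,0]
    - [0,0,30,0,0,0,0]

```text
time_s: 7.8
position: [0.5214, 0.132, 0.1017]
orientation: [[-0.266, 0.964, 0.003], [0.964, 0.266, -0.0], [-0.001, 0.003, -1.0]]
contact_force: [3.2, 0.8, 2.8]
opening: 0.0292
grasp_force: 30.0
```

arm_command:
  commands:
    - [0,0,6,0,0,0,0]
    - [0,0,12,0,0,0,0]
    - [0,0,18,0,0,0,0]
    - [0,0,24,0,0,0,0]
    - [0,0,30,0,0,0,0]

```text
time_s: 8.22
position: [0.5213, 0.1322, 0.1017]
orientation: [[-0.712, 0.702, 0.003], [0.702, 0.712, 0.0], [-0.002, 0.002, -1.0]]
contact_force: [2.7, 0.8, 2.6]
opening: 0.0296
grasp_force: 30.0
```

arm_command:
  commands:
    - [0,0,6,0,0,0,0]
    - [0,0,12,0,0,0,0]
    - [0,0,18,0,0,0,0]
    - [0,0,24,0,0,0,0]
    - [0,0,28,0,0,0,0]

```text
time_s: 8.63
position: [0.5212, 0.1324, 0.1017]
orientation: [[-0.958, 0.286, 0.003], [0.286, 0.958, 0.001], [-0.002, 0.001, -1.0]]
contact_force: [2.2, 1.2, 2.1]
opening: 0.0291
grasp_force: 30.0
```

arm_command:
  commands:
    - [0,0,0,0,0,0,0]
    - [0,0,0,0,0,0,0]
    - [0,0,0,0,0,0,3]
    - [0,0,0,0,0,0,5]
    - [0,0,0,0,0,0,6]

```text
time_s: 9.05
position: [0.5175, 0.1319, 0.0995]
orientation: [[-0.958, 0.288, -0.005], [0.288, 0.958, -0.001], [0.005, -0.003, -1.0]]
contact_force: [-0.3, -0.0, -1.3]
opening: 0.0401
grasp_force: 0.0
```

arm_command:
  commands:
    - [0,0,0,0,0,0,6]
    - [0,0,0,0,0,0,6]
    - [0,0,0,0,0,1,6]
    - [0,0,0,0,0,2.5,6]
    - [0,0,0,0,0,4,6]

```text
time_s: 9.47
position: [0.519, 0.1321, 0.1412]
orientation: [[-0.958, 0.288, -0.002], [0.288, 0.958, -0.0], [0.002, -0.001, -1.0]]
contact_force: [-0.2, 0.4, -0.6]
opening: 0.0602
grasp_force: 0.0
```

Turned and released. I'll press the lid once more to be sure it is home, then back off and look.

arm_command:
  commands:
    - [0,0,0,-0.1,-0.1,0,3]
    - [0,0,0,-0.1,-0.1,0,0]
    - [0,0,0,-0.1,-0.1,0,0]
    - [0,0,0,-0.1,-0.1,0,0]
    - [0,0,0,-0.1,-0.1,0,0]

```text
time_s: 9.88
position: [0.518, 0.1312, 0.1399]
orientation: [[-0.958, 0.287, -0.002], [0.287, 0.958, -0.0], [0.002, -0.001, -1.0]]
contact_force: [-0.4, -0.6, 0.1]
opening: 0.0299
grasp_force: 0.0
```

arm_command:
  commands:
    - [0,0,0,0,0,0,0]
    - [0,0,0,0,0,-0.5,0]
    - [0,0,0,0,0,-1.2,0]
    - [0,0,0,0,0,-1.7,0]
    - [0,0,0,0,0,-2,0]

```text
time_s: 10.3
position: [0.5195, 0.1314, 0.1235]
orientation: [[-0.958, 0.287, 0.0], [0.287, 0.958, -0.0], [-0.0, 0.0, -1.0]]
contact_force: [-9.6, -0.4, 32.8]
opening: 0.001
grasp_force: 16.0
```

arm_command:
  commands:
    - [0,0,0,0,0,-0.1,0]
    - [0,0,0,0,0,-0.1,0]
    - [0,0,0,0,0,0,0]
    - [0,0,0,0,0,0.3,0]
    - [0,0,0,0,0,0.5,0]

```text
time_s: 10.72
position: [0.5189, 0.1313, 0.1259]
orientation: [[-0.958, 0.287, 0.0], [0.287, 0.958, 0.0], [-0.0, 0.0, -1.0]]
contact_force: [-0.3, 0.8, 0.4]
opening: 0.0001
grasp_force: 0.0
```

arm_command:
  commands:
    - [0,0,0,0,0,3,0]
    - [0,0,0,0,-3.5,6,0]
    - [0,0,0,-3,-7,8,0]
    - [0,0,0,-6,-10,8,0]
    - [0,0,0,-9,-12,8,0]

```text
time_s: 11.13
position: [0.4345, 0.0132, 0.207]
orientation: [[-0.958, 0.287, 0.003], [0.287, 0.958, -0.001], [-0.003, -0.0, -1.0]]
contact_force: [0.8, -1.4, -0.1]
opening: 0.0005
grasp_force: 0.0
```

arm_command:
  commands:
    - [0,0,0,-1.5,-3.5,0,0]
    - [0,0,0,-3,-7,0,0]
    - [0,0,0,-4.5,-10.5,0,0]
    - [0,0,0,-6,-14,0,0]
    - [0,0,0,-6.5,-15,0,0]

```text
time_s: 11.55
position: [0.3667, -0.1386, 0.2052]
orientation: [[-0.957, 0.292, -0.001], [0.292, 0.957, -0.002], [0.001, -0.002, -1.0]]
contact_force: [-0.1, 0.1, -0.9]
opening: 0.0003
grasp_force: 0.0
```

```bash
python3 - <<'E'
from h import *
t=grab('top');s=grab('side')
a=cv2.resize(t['pixels'][140:250,165:265],None,fx=5,fy=5,interpolation=cv2.INTER_CUBIC)
b=cv2.resize(s['pixels'][90:170,270:360],None,fx=3.3,fy=3.3,interpolation=cv2.INTER_CUBIC)
c=cv2.resize(t['pixels'],(300,188))
o=np.zeros((550,800,3),np.uint8);o[:a.shape[0],:500]=a;o[:b.shape[0],500:500+b.shape[1]]=b;o[300:488,500:]=c
cv2.imwrite('pics/c6.png',o)
E
```

```text
(no output)
```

View pics/c6.png

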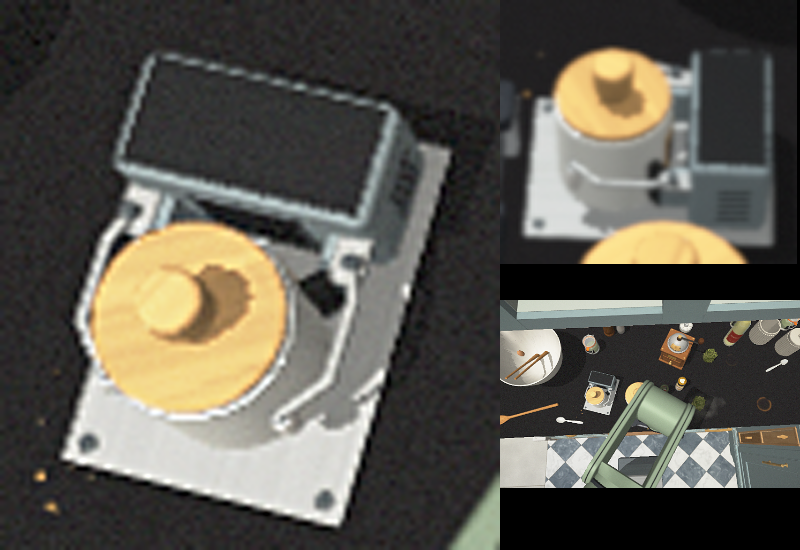

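The final view shows the lid level (even rim, lid centre at crop (189,316)) and the caddy back in the seat. The knob top is at (168,302), against (166,298) expected for the seat. The label is out of sight towards the window, and the lid's grain has turned by about half a turn, which fits 174° without slip. The bystanders are untouched and the arm is clear, so I'm handing in.

```bash
python3 -c "
from h import *
print(ticket.sign_off())"
```

```text
the job is handed in; nothing more can be done
None
```

The job is handed in: the lid is pressed home (hard stop at the expected height) and the caddy is released in the clip with its label turned to the window; the label's final angle comes from the measured turn, because neither camera can see it there.

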